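# Seat the blank with the tailstock, then hold the sprung chuck guard open

### The arm

A 6-joint arm with a two-finger parallel gripper is mounted at the origin on the work surface; the furniture and walls round the work are solid. World frame = base frame: x ahead of the robot, y to its left, z up, the work surface at z = 0. Lengths are in m, angles in rad, forces in N, time in s.
With the tool pointing down it reaches from about 0.275 to 0.775 m from the base axis. Payload 14.6 kg.
Tool frame: the origin (TCP) lies on the centre line of the jaws, within the pads' length; the fingertips stand manip.tips_ahead ahead of it and the grasp point (between the pads) lies 11 mm behind it (manip.tips_ahead is the distance from the TCP to the fingertips, in m); z points along the fingers, y is the line along which they close (so a half turn about z gives the same grasp; the last joint's range is limited). The gripper opens to 85 mm and grips with 20 to 120 N. Pads are 22 mm wide; open, the fingers measure 114 mm over their backs; the gripper's body (76 mm by 85 mm) begins 54 mm behind the grasp point. The pads swing forward as they close: fully open they stand 13 mm farther back than shut.
Start: joints at [1.161, 0.263, -0.048, 1.259, 0, 1.415], TCP at [0.132, 0.508, 0.239] pointing down, gripper open.
Joint ranges: [-2.65, 2.65], [-0.89, 1.7], [-1.18, 1.37], [-2.13, 2.11], [-1.35, 1.29], [-3.14, 3.14]. Speed limits (rad/s): [1.89, 1.89, 2.57, 2.79, 3.14, 3.14].

### API

Orientations are given as a 3x3 rotation matrix whose columns are the frame's x, y, z axes.
In Python, from plant import manip gives the robot as it stands.
- The arm moves only by the shell command python3 -m creep 'ROWS'. ROWS is JSON, one flat list of numbers, 7 for each row, row after row: the turn, a rotation vector about the tool's x, y, z in degrees, then the shift along the tool's x, y, z in mm, then the opening, from 0 (shut) to 1 (fully open). A call has 1 to 20 rows; each row shifts and turns the commanded pose from where the row before left it, along the tool's axes as they then stand; what a row does not reach is not made up. A row lasts 1/10 s, in which the tool goes at most 50 mm and 8.59 degrees, less where a joint would pass 70% of its speed; a pose out of reach is approached as far as the arm can. A call is refused whole if a number of a shift passes 50 or a number of a turn 8.59, either way. A call with a gripper value outside its range is refused whole. The fingers move at their own pace and stop on an object; the grip force is fixed at half the most. Time passes only in rows, so rows that do not move let the fingers close. It gives the time, the measured TCP pose, the force, the opening and the grip force at its end, in the units of the state.
- manip.read_state(): the state, without advancing time (a new reading comes with each control period).
- manip.read_camera(name): name is "scene" or "top"; returns (picture, depth): 384x512x3 uint8, red, green, blue; 384x512 float32, m along the optical axis (not along the pixel's ray), 0 where there is no reading.
- manip.calibration(name): a dict with "intrinsics" (3x3 intrinsics, pixels), "eye" and "attitude" of the camera in the world. Camera axes: x right, y down, z forward; pixel columns grow to the right and rows downward; lengths in m; the calibration is good to about 2 mm. A picture is of the moment at which its call begins. calibration takes no time and is no camera call.
- manip.close_job(): hands the job in; it is judged then, once.
The state is a dict: "clock": time; "qpos": joint angles; "qd": joint speeds; "joint_efforts": joint torques, N m; "eef_pos": TCP position; "eef_rot": TCP orientation; "contact_force": force on the tool from outside, world axes, zero at the start; "wrist_torque": the same for the moment, N m; "grip_width": finger opening in m; "gripper_force": force on a finger pad.
Only numpy, scipy, OpenCV 4.12 (cv2) and the standard library are available. Lean on these libraries where they do the work, as an engineer would, in place of code of your own. Each camera call takes 0.05 s, during which the arm holds its last target. There are 200 camera calls.

### The job

I am about to tighten the lathe chuck on the round wooden blank: slide the tailstock along the bed toward the chuck until its centre has pushed the blank fully home in the chuck, and leave it standing there against the blank. Then lift the chuck guard (it has a ball knob for that) to 60 degrees from closed and keep holding it there with the fingers: its spring would snap it shut and I need both hands for the chuck key, so finish while still holding it at that angle. Leave the things lying round the lathe where they are.

Things in the scene. Friction and masses are not known exactly. Their poses are not given: they have to be found in the camera images.
- lathe: bench mini wood lathe, bolted down, grey castings, 500 mm long. Origin on the table below the spindle axis, z up; y runs along the spindle: headstock and motor at +y (y 115 to 242 mm, 170 high), tailstock at -y; -x is the operator's front, toward the robot. Spindle axis 115 mm above the table, bed ways at 55 mm, 90 wide. Chuck 80 mm across, y 70 to 106 mm, jaws to y 50
- tailstock (a joint): slide of the tailstock along the bed (m). 0 = its centre presses on the blank while the blank is fully home; grows as the tailstock is moved away from the chuck (toward the lathe's -y), up to 0.1. It slides stiffly (about 4 N) and stays where it is left
- tailstock_grip (a point): point on the axis of the tailstock's level round barrel, at mid-length, 115 mm above the table. The grey barrel is 40 mm across, 62 mm long (along the lathe's y), its front and back free down to 40 mm below this point, where a wide foot starts; a 54 mm handwheel sits at its -y end, a 22 mm quill with pointed centre sticks out 44 mm at its chuck end
- blank (a joint): how far the round wooden blank still stands out of its home in the chuck (m): 0 = fully home, bottomed; starts 0.010 to 0.025. The jaws nip it lightly: it slides in at about 2.5 N and stays. It stops dead at 0
- blank_end (a point): centre of the blank's free end face, on the spindle axis. The blank is a bare wooden cylinder, 26 mm across, sticking out of the chuck jaws by 80 mm (when home) to 105 mm; the tailstock's centre enters its end by 4 mm and then pushes it
- guard (a joint): opening angle of the chuck guard (rad): 0 = closed over the chuck, 1.047 = 60 degrees, at most 1.75. A spring and its weight pull it shut: 0.4 to 0.75 N m all the way, 3 to 5 N at the knob
- guard_hinge (a point): middle of the guard's hinge axis, parallel to the lathe's y axis, behind the chuck at x +66, y +67, z 178 mm in the lathe's frame. The guard, a clear curved shroud framed in dark steel, of 57 mm radius round the spindle axis and 88 mm long in y, opens up and back about it
- guard_knob (a point): black ball knob of the guard, 26 mm across; this point is its centre. Closed, it is 150 mm in front (lathe -x) of the hinge axis and 14.5 mm below it, 163.5 mm above the table, on an 8 mm stem 40 mm long that leans out of the guard's front, 30 degrees up from level; with the guard 60 degrees open the stem points straight up. The ball can turn between the fingers
- chuck_key: bystander: steel T-handled chuck key, 85x94x18 mm, lying in front of the lathe
- spare_offcut: bystander: dark walnut offcut 45x140x28 mm lying in front of the lathe
- chisel: bystander: bench chisel with wooden handle, 265x27x27 mm
- pencil: bystander: pencil stub, 7x162x8 mm, lying behind the lathe
- dowel_box: bystander: small grey carton, 65x100x30 mm, lying beyond the tailstock end of the lathe
- tool_rest (a point): middle of the top edge of the fixed tool rest in front of the blank, 118 mm above the table; the rest is 80 mm long (lathe y -58 to 22 mm) and with its post lies at lathe x -78 to -50 mm. Not to be handled

How it is judged:
By the outcome, as a careful person would: the job done as asked, in the order asked, and still so for the second after the job is handed in, while the arm keeps its last pose, push and grip.
It also fails if it takes over 54 s, if anything falls off the work surface, if the arm or the gripper's body presses on something with over 40 N, if the wrist force passes 120 N, or if a joint passes its speed limit or range.

## Working session

There is one attempt and no reset: what is moved stays moved. The work goes in short steps, Python scripts to look and compute and a shell command to move; the robot and the scene stay as the last step left them, time stands still between calls to the robot, and variables do not carry over. Pictures are saved under pics/ and viewed, at most 10 in all, crops included, and the job is handed in when it is done.

```bash
mkdir -p pics
cat > h.py <<'E'
import numpy as np, cv2
from plant import manip
def cloud(n):
    im,d=manip.read_camera(n); c=manip.calibration(n); K=np.array(c["intrinsics"]);R=np.array(c["attitude"]);e=np.array(c["eye"])
    v,u=np.mgrid[:384,:512]; r=np.stack([(u-K[0,2])/K[0,0],(v-K[1,2])/K[1,1],np.ones_like(u)],-1)
    return im,d,e+(r*d[...,None])@R.T
E
python3 - <<'E'
from h import *
for n in("scene","top"):
    im,d,P=cloud(n); np.savez(n+".npz",im=im,d=d,P=P)
    cv2.imwrite(f"pics/{n}0.png",cv2.resize(im[...,::-1],(800,600)))
    c=manip.calibration(n);print(n,c)
s=manip.read_state();print(s,manip.tips_ahead)
E
```

```text
scene {'intrinsics': array([[465.03064216,   0.        , 259.24875587],
       [  0.        , 465.03064216, 184.15932031],
       [  0.        ,   0.        ,   1.        ]]), 'eye': array([-0.10623541, -0.91002599,  1.16745007]), 'attitude': array([[ 0.784491  , -0.42439273,  0.45217771],
       [-0.62012847, -0.54134216,  0.56779341],
       [ 0.00381546, -0.72583709, -0.68785606]])}
top {'intrinsics': array([[354.71161582,   0.        , 255.31861195],
       [  0.        , 354.71161582, 183.19015107],
       [  0.        ,   0.        ,   1.        ]]), 'eye': array([ 0.51573965, -0.02750239,  1.11802824]), 'attitude': array([[-0.01131121, -0.99819966,  0.05890235],
       [-0.99963821,  0.01272577,  0.02369597],
       [-0.02440289, -0.05861301, -0.99798247]])}
{'clock': 0.1, 'qpos': array([ 1.16070835e+00,  2.63430380e-01, -4.88603865e-02,  1.25941807e+00,
        2.33703387e-05,  1.41549834e+00]), 'qd': array([ 0.00116029, -0.00082815,  0.00326828, -0.00027471, -0.00046622,
        0.0003879 ]), 'joint_efforts': array([ 1.25640778e-03, -6.38575888e+01,  3.85064936e+01,  9.99918353e-03,
       -2.29650368e-04,  2.02756638e-06]), 'eef_pos': array([0.13222139, 0.5078252 , 0.23890117]), 'eef_rot': array([[-9.67716215e-01,  2.52042018e-01, -3.85241918e-04],
       [ 2.52042259e-01,  9.67715875e-01, -8.27533986e-04],
       [ 1.64231384e-04, -8.97915300e-04, -9.99999583e-01]]), 'contact_force': array([-0.20031447, -0.3977079 ,  0.24991952]), 'wrist_torque': array([-0.00185117, -0.00045659, -0.0179196 ]), 'gripper_force': 0.0, 'grip_width': 0.08528326142837682} 0.008
```

View pics/scene0.png

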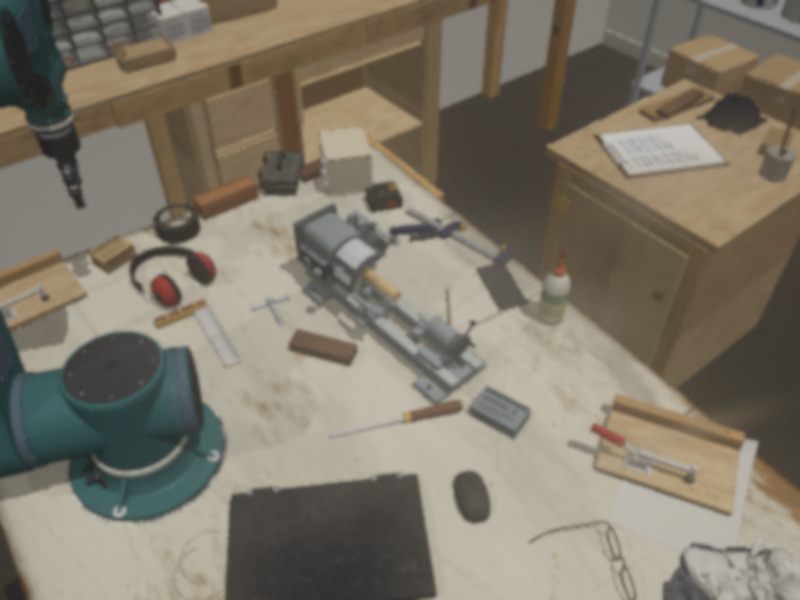

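View pics/top0.png

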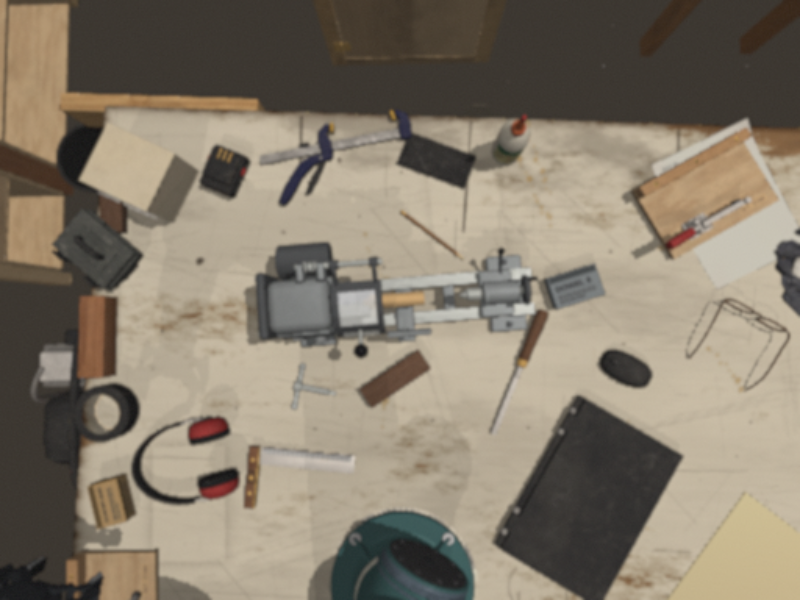

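The scene view shows the lathe mid-table with the orange blank (380,283) and tailstock (445,335). The top view shows the blank at (405,299), barrel at (503,291), knob at (361,350), chisel at (520,370), dowel box at (574,287), and walnut offcut at (395,378).

Run:
```python
from h import *
for n in("top","scene"):
    f=np.load(n+".npz");im,d,P=f["im"],f["d"],f["P"]
    hsv=cv2.cvtColor(im,cv2.COLOR_RGB2HSV)
    z=P[...,2]
    reg=(P[...,0]>.3)&(P[...,0]<.75)&(abs(P[...,1])<.4)
    b=reg&(hsv[...,0]>8)&(hsv[...,0]<24)&(hsv[...,1]>90)&(z>.10)&(z<.15)
    p=P[b];print(n,"blank",len(p))
    if len(p):
        m=p.mean(0);w,V=np.linalg.eigh(np.cov(p.T));a=V[:,2];t=(p-m)@a
        print(m,a,t.min(),t.max(),"ztop",np.percentile(p[:,2],95),p[:,1].min(),p[:,1].max())
    k=reg&(im.max(2)<50)&(z>.12)&(z<.2)
    N,L,S,C=cv2.connectedComponentsWithStats(k.astype(np.uint8))
    for i in range(1,N):
        if S[i,4]>8: print("dark",C[i],S[i],np.median(P[L==i],0),P[L==i].max(0))
    q=reg&(z>.125)&(z<.2)
    N,L,S,C=cv2.connectedComponentsWithStats(q.astype(np.uint8))
    for i in range(1,N):
        if S[i,4]>20: 
            pp=P[L==i];print("high",C[i],S[i],pp.mean(0),pp.min(0),pp.max(0))
f=np.load("top.npz");P=f["P"]
np.set_printoptions(precision=0,suppress=True,linewidth=250)
print((P[172:204:2,296:346:2,2]*1000))
print("knob",P[216:232:1,222:240,2]*1000)
```

```text
top blank 205
[ 0.55182374 -0.009238    0.12499865] [-0.0655755   0.99766103 -0.01929549] -0.03635265628132314 0.03495131628905395 ztop 0.1287483440165143 -0.04497432344872337 0.025451686260046822
dark [171.         179.33333333] [170 177   4   7  15] [0.58833086 0.22815859 0.14781629] [0.59326236 0.22903464 0.16039903]
dark [173.6 213.7] [172 212   4   4  10] [0.49138206 0.22220718 0.14385715] [0.49670882 0.22256828 0.15815221]
dark [230.5   224.125] [228 221   6   7  32] [0.46391536 0.06190094 0.17370615] [0.47168668 0.06904089 0.17843117]
high [207.68371268 194.02305646] [ 163  164  109   66 3383] [0.54426023 0.12383054 0.1651912 ] [ 0.44984838 -0.04759579  0.12503441] [0.62300029 0.24803093 0.19019366]
high [337.2        185.15714286] [335 177   5  18  70] [ 0.56544376 -0.23015446  0.135078  ] [ 0.54119422 -0.23585848  0.12524437] [ 0.58877348 -0.22559191  0.1435422 ]
high [320.33333333 186.47565543] [309 180  24  14 267] [ 0.56255055 -0.18429989  0.13139345] [ 0.54478533 -0.21722414  0.12515626] [ 0.58090574 -0.15348859  0.13845539]
scene blank 4
[0.54622466 0.03793371 0.1256111
[... 3728 characters left out ...]
6. 176. 176. 175. 168. 170.  -5.   1.   1.  -0.]
 [ -1.   1.   1.   1. 165. 170. 172. 176. 178. 174. 171. 173. 170. 168.   0.   3.   0.  -0.]
 [  0.   1.  -3.  -2.   3. 170. 173. 176. 177. 174. 176. 172. 169. 167.  -2.  -0.   2.   1.]
 [  0.  -2.  -2.   1.  -2. 170. 172. 175. 172. 173. 170. 174. 169.   1.   2.  -3.  -0.  -1.]
 [ -0.   2.   1.   1.   1.  -1. 169. 170. 171. 172. 170. 168.   5.  -4.   0.  -3.  -3.  -1.]
 [ -3.  -3.  -3.  -1.  -1.  -4.  -2.  -1. 168. 164. 163.   1.  -0.   2.  -3.  -2.  -4.   1.]
 [  4.   0.   1.  -0.  -7.  -1.  -0.  -3.  -4.  -2.   0.   0.  -2.   1.  -3.  -1.  -4.  -0.]
 [ -1.   3.   2.   2.   1.   4.  -1.  -1.  -1.  -3.   0.  -4.  -4.   1.   1.  -4.  -1.  -2.]]
```

Run:
```python
from h import *
f=np.load("top.npz");cv2.imwrite("pics/topc.png",cv2.resize(f["im"][150:240,150:370,::-1],(792,324),interpolation=cv2.INTER_CUBIC))
```

```text
(no output)
```

View pics/topc.png

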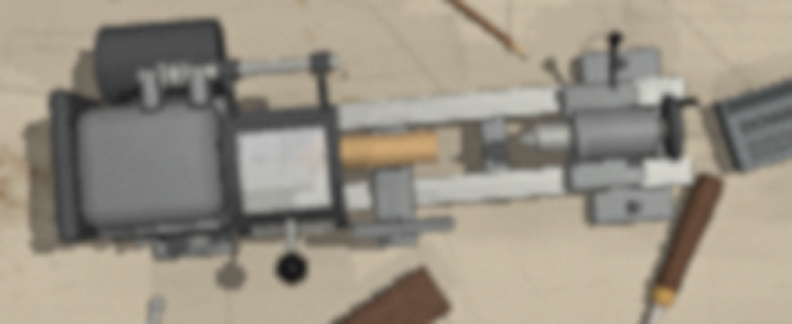

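The crop shows the barrel (618,132), blank end (437,148) and knob (291,268). The lathe frame is consistent: yaw ≈3.6°, origin ≈(0.552, 0.000), slide ≈85 mm. First I'll turn and raise, then travel over the tailstock.

```bash
python3 -m creep '[0,0,8,0,0,-8,1, 0,0,8,0,0,-8,1, 0,0,8,0,0,-8,1, 0,0,8,0,0,-8,1, 0,0,8,0,0,-8,1, 0,0,8,0,0,-8,1, 0,0,8,0,0,-8,1, 0,0,8,0,0,-8,1, 0,0,8,0,0,-8,1, 0,0,0,0,0,0,1]'
python3 -m creep '[0,0,0,-38,20,0,1, 0,0,0,-38,20,0,1, 0,0,0,-38,20,0,1, 0,0,0,-38,20,0,1, 0,0,0,-38,20,0,1, 0,0,0,-38,20,0,1, 0,0,0,-38,20,0,1, 0,0,0,-38,20,0,1, 0,0,0,-38,20,0,1, 0,0,0,-38,20,0,1, 0,0,0,-38,20,0,1, 0,0,0,-38,20,0,1, 0,0,0,-38,20,0,1, 0,0,0,-38,20,0,1, 0,0,0,-38,20,0,1, 0,0,0,-38,20,0,1, 0,0,0,-38,20,0,1, 0,0,0,-38,20,0,1, 0,0,0,-35,26,0,1, 0,0,0,0,0,0,1]'
cat > rel.py <<'E'
import sys;from h import *
t=np.array(eval(sys.argv[1]));s=manip.read_state();R=s["eef_rot"]
np.set_printoptions(precision=4,suppress=True)
y=np.deg2rad(3.6);X=np.array([np.cos(y),np.sin(y),0])
print("delta mm tool",R.T@(t-s["eef_pos"])*1e3,"R",R.tolist(),"F",s["contact_force"],"yaw ydeg",np.degrees(np.arctan2(R[1,1],R[0,1])),"w",s["grip_width"],s["gripper_force"],"t",s["clock"])
E
python3 rel.py '[.562,-.185,.104]'
```

```text
clock: 1.1
eef_pos: [0.1324, 0.5083, 0.3118]
eef_rot: [[-0.057, 0.998, 0.0], [0.998, 0.057, 0.001], [0.001, 0.0, -1.0]]
contact_force: [0.4, -0.3, 0.2]
grip_width: 0.0855
gripper_force: 0.0
clock: 3.1
eef_pos: [0.5623, -0.1904, 0.3085]
eef_rot: [[-0.061, 0.998, -0.002], [0.998, 0.061, 0.001], [0.001, -0.002, -1.0]]
contact_force: [0.8, 0.4, -1.2]
grip_width: 0.0859
gripper_force: 0.0
delta mm tool [  5.2514   0.53   204.5433] R [[-0.06127038636653192, 0.9981186371379219, -0.0022640566320654212], [0.998120853859539, 0.06127210971980341, 0.0006997579504799732], [0.0008371649782312642, -0.002216927698794537, -0.9999971921892468]] F [ 0.7612  0.4097 -1.217 ] yaw ydeg 3.5128422964713906 w 0.08591630829099085 0.0 t 3.1
```

```bash
python3 -m creep '[0,0,0,1,0,35,1, 0,0,0,1,0,35,1, 0,0,0,1,0,35,1, 0,0,0,1,0,35,1, 0,0,0,1,0,30,1, 0,0,0,0,0,20,1, 0,0,0,0,0,14,1, 0,0,0,0,0,0,1]'
python3 rel.py '[.562,-.185,.104]'
```

```text
clock: 3.9
eef_pos: [0.5586, -0.1808, 0.1054]
eef_rot: [[-0.063, 0.998, -0.003], [0.998, 0.063, 0.002], [0.002, -0.003, -1.0]]
contact_force: [-0.0, 0.5, -0.1]
grip_width: 0.0853
gripper_force: 0.0
delta mm tool [-4.4498  3.1555  1.3449] R [[-0.06304382166297122, 0.9980056747558789, -0.003185860196306536], [0.9980091208497409, 0.06304918205118447, 0.0016110069534189904], [0.0018086599610898724, -0.0030779534985968917, -0.9999936274553982]] F [-0.0154  0.4636 -0.0934] yaw ydeg 3.614866840352553 w 0.08534530445121333 0.0 t 3.9
```

```bash
python3 -m creep '[0,0,0,0,0,0,0.6, 0,0,0,0,0,0,0.5, 0,0,0,0,0,0,0.4, 0,0,0,0,0,0,0.4, 0,0,0,0,0,0,0.3, 0,0,0,0,0,0,0.3, 0,0,0,0,0,0,0.3, 0,0,0,0,0,0,0.3]'
python3 rel.py '[.562,-.185,.104]'
```

```text
clock: 4.7
eef_pos: [0.5637, -0.1822, 0.1094]
eef_rot: [[-0.061, 0.998, 0.008], [0.998, 0.061, -0.001], [-0.001, 0.008, -1.0]]
contact_force: [16.6, 3.2, 4.4]
grip_width: 0.0382
gripper_force: 60.6
delta mm tool [-2.6505 -1.9311  5.3956] R [[-0.06078474651993577, 0.9981159916365705, 0.008347564306595041], [0.9981498277414496, 0.06079480085123405, -0.0009558081259049661], [-0.001461495885014249, 0.008274021320033704, -0.9999647016775011]] F [16.5599  3.1957  4.3675] yaw ydeg 3.4855542491032687 w 0.03815435028832133 60.55428922176361 t 4.7
```

```bash
python3 -m creep '[0,0,0,0,2,0,0.5, 0,0,0,0,2,0,0.6, 0,0,0,0,2,2,0.6, 0,0,0,0,0,1,0.6, 0,0,0,0,0,0,0.4,0,0,0,0,0,0,0.3, 0,0,0,0,0,0,0.3, 0,0,0,0,0,0,0.3]'
python3 rel.py '[.562,-.185,.104]'
```

```text
clock: 5.5
eef_pos: [0.5639, -0.1814, 0.1042]
eef_rot: [[-0.059, 0.998, -0.004], [0.998, 0.059, -0.0], [-0.0, -0.004, -1.0]]
contact_force: [-12.8, -1.6, 9.9]
grip_width: 0.0382
gripper_force: 60.6
delta mm tool [-3.4359 -2.0642  0.209 ] R [[-0.058980872478155776, 0.9982510606345204, -0.004009566531507355], [0.9982590923100731, 0.05897957778791593, -0.0004404818133889976], [-0.00020322889626490448, -0.00402856624796384, -0.9999918646429087]] F [-12.7774  -1.6286   9.9257] yaw ydeg 3.3812706169552382 w 0.038186683424180246 60.58809578418732 t 5.5
```

```bash
python3 -m creep '[0,0,0,0,-2.5,0,0.3, 0,0,0,0,0,0,0.3, 0,0,0,3,0,0,0.3, 0,0,0,8,0,0,0.3, 0,0,0,8,0,0,0.3, 0,0,0,8,0,0,0.3, 0,0,0,8,0,0,0.3, 0,0,0,8,0,0,0.3, 0,0,0,6,0,0,0.3, 0,0,0,0,0,0,0.3]'
python3 rel.py '[.562,-.185,.104]'
```

```text
clock: 6.5
eef_pos: [0.5604, -0.1319, 0.1043]
eef_rot: [[-0.06, 0.998, -0.0], [0.998, 0.06, 0.001], [0.001, -0.0, -1.0]]
contact_force: [1.2, 2.8, 2.1]
grip_width: 0.0387
gripper_force: 62.0
delta mm tool [-53.1386  -1.624    0.2338] R [[-0.0599701701962437, 0.9982001488800635, -0.00020362331033494334], [0.9981999061920926, 0.05997030132809561, 0.0007143085569875971], [0.0007252342592095546, -0.00016041956353972237, -0.9999997241503784]] F [1.189  2.8312 2.0904] yaw ydeg 3.43810813358392 w 0.038728490424421294 61.98046088218689 t 6.5
```

```bash
for k in 1; do python3 -m creep '[0,0,0,4,0,0,0.3, 0,0,0,4,0,0,0.3, 0,0,0,4,0,0,0.3, 0,0,0,4,0,0,0.3]'; python3 -m creep '[0,0,0,2,0,0,0.3, 0,0,0,2,0,0,0.3, 0,0,0,2,0,0,0.3]';python3 -m creep '[0,0,0,2,0,0,0.3, 0,0,0,2,0,0,0.3]';python3 -m creep '[0,0,0,0,0,0,0.3]'; done | grep -E "pos|force"
```

```text
eef_pos: [0.5594, -0.1166, 0.1043]
contact_force: [-1.3, -4.5, 1.6]
gripper_force: 62.2
eef_pos: [0.5591, -0.1109, 0.1043]
contact_force: [-1.7, -7.7, 1.3]
gripper_force: 62.2
eef_pos: [0.5588, -0.1069, 0.1043]
contact_force: [-2.9, -6.5, 2.2]
gripper_force: 62.2
eef_pos: [0.5588, -0.1066, 0.1043]
contact_force: [-3.1, -3.6, 2.8]
gripper_force: 62.2
```

```bash
for k in 1; do python3 -m creep '[0,0,0,1.5,0,0,0.3, 0,0,0,1.5,0,0,0.3]'; python3 -m creep '[0,0,0,1,0,0,0.3, 0,0,0,1,0,0,0.3]';python3 -m creep '[0,0,0,1,0,0,0.3]';python3 -m creep '[0,0,0,1,0,0,0.3]'; done | grep -E "pos|contact_force"
```

```text
eef_pos: [0.5586, -0.104, 0.1043]
contact_force: [-2.2, -6.3, 1.9]
eef_pos: [0.5585, -0.1019, 0.1043]
contact_force: [-3.4, -7.6, 2.0]
eef_pos: [0.5584, -0.1009, 0.1043]
contact_force: [-3.5, -7.1, 2.4]
eef_pos: [0.5583, -0.0999, 0.1043]
contact_force: [-3.0, -7.0, 2.3]
```

```bash
for k in 1; do python3 -m creep '[0,0,0,1,0,0,0.3]'; python3 -m creep '[0,0,0,1,0,0,0.3]';python3 -m creep '[0,0,0,1,0,0,0.3]';python3 -m creep '[0,0,0,1,0,0,0.3]'; done | grep -E "pos|contact_force"
```

```text
eef_pos: [0.5583, -0.0989, 0.1043]
contact_force: [-2.5, -6.2, 2.8]
eef_pos: [0.5582, -0.0979, 0.1043]
contact_force: [-3.0, -6.9, 2.3]
eef_pos: [0.5581, -0.0969, 0.1043]
contact_force: [-3.1, -6.9, 2.0]
eef_pos: [0.5581, -0.096, 0.1043]
contact_force: [-2.8, -7.4, 2.4]
```

```bash
for k in 1; do python3 -m creep '[0,0,0,1,0,0,0.3]'; python3 -m creep '[0,0,0,1,0,0,0.3]';python3 -m creep '[0,0,0,1,0,0,0.3]';python3 -m creep '[0,0,0,1,0,0,0.3]'; done | grep -E "pos|contact_force"
```

```text
eef_pos: [0.558, -0.0949, 0.1043]
contact_force: [-3.3, -7.1, 2.1]
eef_pos: [0.558, -0.0945, 0.1043]
contact_force: [-3.9, -15.3, 0.4]
eef_pos: [0.558, -0.0943, 0.1043]
contact_force: [-4.1, -22.1, -0.5]
eef_pos: [0.558, -0.0942, 0.1043]
contact_force: [-3.8, -28.7, -2.3]
```

The force jumped to 29 N at a dead stop, so the blank is home. I'll relax the push, release and rise.

```bash
python3 -m creep '[0,0,0,-1.2,0,0,0.3, 0,0,0,-1.2,0,0,0.3, 0,0,0,0,0,0,0.3, 0,0,0,0,0,0,1, 0,0,0,0,0,0,1, 0,0,0,0,0,0,1, 0,0,0,0,0,0,1, 0,0,0,0,0,0,1]';  python3 -m creep '[0,0,0,0,0,-10,1, 0,0,0,0,0,-30,1, 0,0,0,0,0,-40,1, 0,0,0,0,0,-40,1, 0,0,0,0,0,-40,1, 0,0,0,0,0,-40,1, 0,0,0,0,0,0,1]'
python3 - <<'E'
from h import *
im,d,P=cloud("top"); np.savez("top1.npz",im=im,d=d,P=P)
cv2.imwrite("pics/top1.png",cv2.resize(im[150:240,150:370,::-1],(792,324),interpolation=cv2.INTER_CUBIC))
E
```

```text
clock: 9.7
eef_pos: [0.5584, -0.094, 0.1043]
eef_rot: [[-0.06, 0.998, 0.0], [0.998, 0.06, 0.0], [0.0, 0.0, -1.0]]
contact_force: [-0.0, 0.4, 0.5]
grip_width: 0.0854
gripper_force: 0.0
clock: 10.4
eef_pos: [0.5595, -0.0944, 0.31]
eef_rot: [[-0.059, 0.998, 0.007], [0.998, 0.059, -0.002], [-0.003, 0.007, -1.0]]
contact_force: [0.5, -0.1, -0.8]
grip_width: 0.0852
gripper_force: 0.0
```

View pics/top1.png

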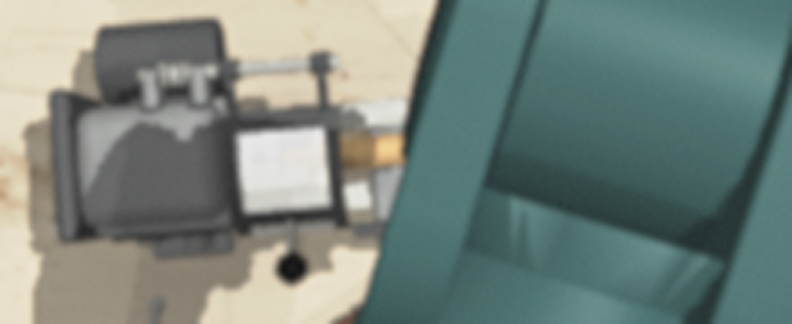

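The view shows the chuck end intact and the knob at (291,268); the arm hides the tailstock. Next I'll turn 90° and move above the knob.

```bash
python3 -m creep '[0,0,-8.2,0,0,0,0.65, 0,0,-8.2,0,0,0,0.65, 0,0,-8.2,0,0,0,0.65, 0,0,-8.2,0,0,0,0.65, 0,0,-8.2,0,0,0,0.65, 0,0,-8.2,0,0,0,0.65, 0,0,-8.2,0,0,0,0.65, 0,0,-8.2,0,0,0,0.65, 0,0,-8.2,0,0,0,0.65, 0,0,-8.2,0,0,0,0.65, 0,0,-8.2,0,0,0,0.65, 0,0,0,20,40,0,0.65, 0,0,0,22,40,0,0.65, 0,0,0,22,40,0,0.65, 0,0,0,22,40,0,0.65, 0,0,0,0,0,0,0.65, 0,0,0,0,0,0,0.65]'
python3 rel.py '[.464,.0628,.1525]'
```

```text
clock: 12.15
eef_pos: [0.4617, 0.0608, 0.3042]
eef_rot: [[-0.998, -0.065, -0.0], [-0.065, 0.998, -0.0], [0.0, -0.0, -1.0]]
contact_force: [-0.3, -0.3, 0.6]
grip_width: 0.0558
gripper_force: 0.0
delta mm tool [ -2.4189   1.8569 151.673 ] R [[-0.9979107226428939, -0.06460739632356206, -0.00027198277004516043], [-0.06460738200710393, 0.997910758763554, -6.110758007097332e-05], [0.0002753625340703797, -4.3407814663927e-05, -0.9999999611456174]] F [-0.2554 -0.2774  0.6035] yaw ydeg 93.70431122974453 w 0.05576028598630605 0.0 t 12.15
```

```bash
python3 -m creep '[0,0,0,-2.4,1.9,30,0.65, 0,0,0,0,0,30,0.65, 0,0,0,0,0,30,0.65, 0,0,0,0,0,30,0.65, 0,0,0,0,0,20,0.65, 0,0,0,0,0,11.5,0.65, 0,0,0,0,0,0,0.65]'
python3 rel.py '[.464,.0628,.1525]'
python3 - <<'E'
from h import *
im,d,P=cloud("scene");cv2.imwrite("pics/s1.png",cv2.resize(im[110:230,160:320,::-1],(800,600),interpolation=cv2.INTER_CUBIC))
E
```

```text
clock: 12.85
eef_pos: [0.4642, 0.0613, 0.151]
eef_rot: [[-0.998, -0.061, -0.003], [-0.061, 0.998, 0.0], [0.003, 0.0, -1.0]]
contact_force: [-0.1, 0.1, -0.6]
grip_width: 0.0554
gripper_force: 0.0
delta mm tool [ 0.0662  1.4808 -1.4752] R [[-0.9981046448400359, -0.06144646204885901, -0.00338382186645612], [-0.06144692775630543, 0.9981103515799296, 3.3738711325396326e-05], [0.0033753545083674095, 0.0002416002222531347, -0.9999942742892458]] F [-0.1112  0.0703 -0.6366] yaw ydeg 93.52284226738526 w 0.05540108654191315 0.0 t 12.85
```

View pics/s1.png

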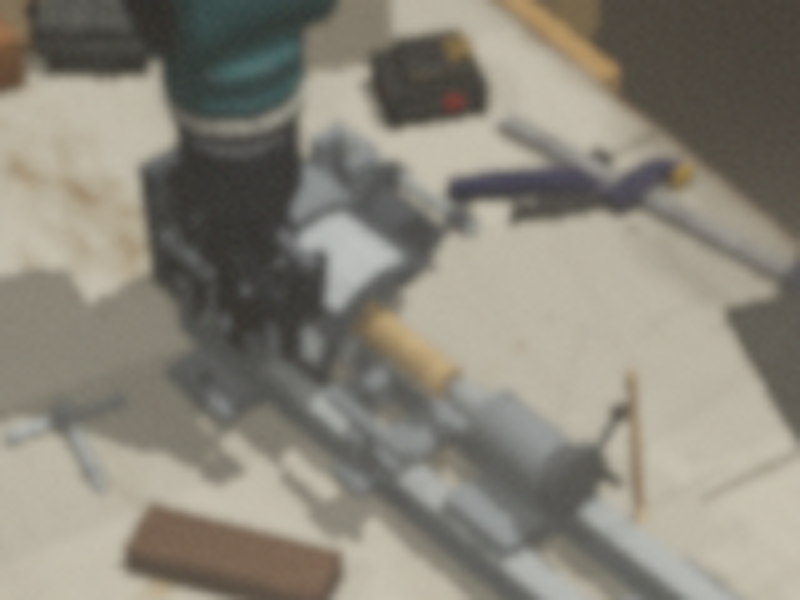

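The tailstock's centre (455,385) sits in the blank's end; the gripper straddles the knob (around 255,340). Now I'll grip it.

```bash
python3 -m creep '[0,0,0,0,1.5,-1.5,0.5, 0,0,0,0,0,0,0.4, 0,0,0,0,0,0,0.3, 0,0,0,0,0,0,0.2, 0,0,0,0,0,0,0.1, 0,0,0,0,0,0,0.1, 0,0,0,0,0,0,0.1, 0,0,0,0,0,0,0.1]'
python3 rel.py '[.464,.0628,.1525]'
```

```text
clock: 13.7
eef_pos: [0.4652, 0.0631, 0.155]
eef_rot: [[-0.998, -0.063, 0.002], [-0.063, 0.998, -0.002], [-0.001, -0.002, -1.0]]
contact_force: [0.1, -5.7, 3.7]
grip_width: 0.0228
gripper_force: 58.5
delta mm tool [ 1.1946 -0.1854  2.4523] R [[-0.9980409098995308, -0.06254597887819904, 0.0015305858632011387], [-0.06254847572739171, 0.9980405768021979, -0.0016417187688001122], [-0.0014249038903173087, -0.0017342383065255338, -0.9999974810300273]] F [ 0.065  -5.6804  3.6799] yaw ydeg 93.58596665797685 w 0.02275812779966133 58.504875898361206 t 13.7
```

```bash
python3 -m creep '[0,0,0,0.7,0,-13.1,0.1, 0,0,0,-0.5,0,-13.1,0.1, 0,0,0,-1.6,0,-13,0.1, 0,0,0,-2.7,0,-12.9,0.1, 0,0,0,-3.8,0,-12.6,0.1, 0,0,0,-4.9,0,-12.2,0.1, 0,0,0,0,0,0,0.1]' | grep -vE rot
python3 -m creep '[0,0,0,-6,0,-11.7,0.1, 0,0,0,-7,0,-11.1,0.1, 0,0,0,-7.9,0,-10.5,0.1, 0,0,0,-8.8,0,-9.8,0.1, 0,0,0,-9.6,0,-9,0.1, 0,0,0,-10.4,0,-8.1,0.1, 0,0,0,0,0,0,0.1, 0,0,0,0,0,0,0.1]'
python3 rel.py '[.5276,.067,.2922]'
python3 - <<'E'
from h import *
im,d,P=cloud("scene");np.savez("s2.npz",im=im,P=P);cv2.imwrite("pics/s2.png",cv2.resize(im[90:230,150:320,::-1],(728,600),interpolation=cv2.INTER_CUBIC))
E
```

```text
clock: 14.4
eef_pos: [0.4787, 0.064, 0.2324]
contact_force: [-8.2, -4.7, -4.3]
grip_width: 0.0227
gripper_force: 60.9
clock: 15.2
eef_pos: [0.5275, 0.0671, 0.2903]
eef_rot: [[-0.998, -0.062, -0.001], [-0.062, 0.998, -0.001], [0.001, -0.001, -1.0]]
contact_force: [7.6, -3.6, -17.6]
grip_width: 0.0223
gripper_force: 59.8
delta mm tool [-0.0604 -0.1113 -1.866 ] R [[-0.9980688284403249, -0.06210931602077495, -0.0010230147547871582], [-0.062108207292070026, 0.9980688351259442, -0.0010820985656718512], [0.001088247546407963, -0.0010164712352438968, -0.9999988912511383]] F [  7.6104  -3.5617 -17.6493] yaw ydeg 93.56089542329991 w 0.02231820363757889 59.82847452163696 t 15.2
```

View pics/s2.png

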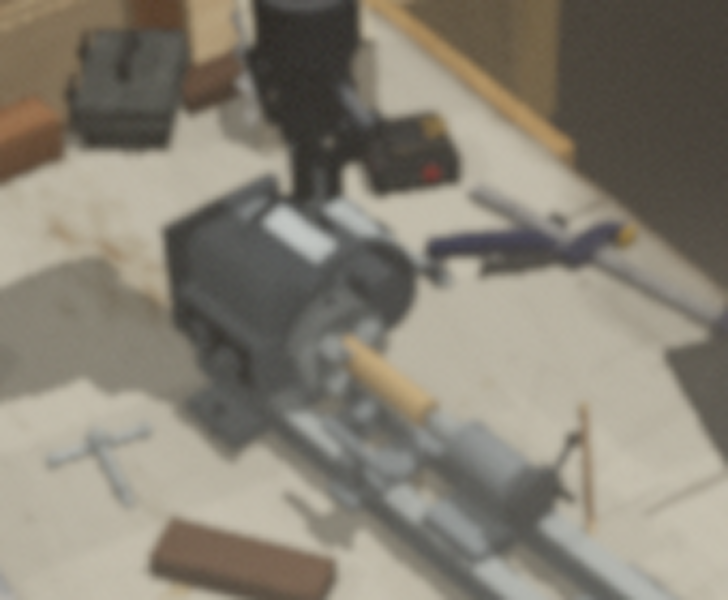

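The guard is open (250,270), with the knob held under the gripper (315,185) and the tailstock still on the blank. I'll relieve the radial strain, then check the angle from the guard's frame.

```bash
python3 -m creep '[0,0,0,-1,0,1.4,0.1, 0,0,0,0,0,0,0.1, 0,0,0,0,0,0,0.1]' | grep -vE rot
python3 - <<'E'
from h import *
from scipy.optimize import least_squares
y=np.deg2rad(3.55);R=np.array([[np.cos(y),-np.sin(y),0],[np.sin(y),np.cos(y),0],[0,0,1]]);o=np.array([.5525,.0005,0])
def fit(P,c0,lab):
    L=(P.reshape(-1,3)-o)@R*1e3
    L=L[(L[:,1]>27)&(L[:,1]<107)]
    for it in range(6):
        r=np.hypot(L[:,0]-c0[0],L[:,2]-c0[1]); q=L[abs(r-58.5)<(9 if it<3 else 5)]
        a=np.degrees(np.arctan2(q[:,2]-c0[1],q[:,0]-c0[0]))
        s=least_squares(lambda c:np.hypot(q[:,0]-c[0],q[:,2]-c[1])-58.5,c0,loss="soft_l1",f_scale=2);c0=s.x
    h=np.array([66,178]);v=c0-h
    print(lab,len(q),c0,np.percentile(a,[5,50,95]),"ang",np.degrees(np.arctan2(v[1],v[0]))%360, "r",np.hypot(*v))
fit(np.load("scene.npz")["P"],np.array([0,115.]),"closed scene")
fit(np.load("top.npz")["P"],np.array([0,115.]),"closed top")
for n in("scene","top"):
    im,d,P=cloud(n);np.savez(n+"3.npz",im=im,P=P);fit(P,np.array([-21.5,203.6]),"open "+n)
E
python3 rel.py '[.5276,.067,.2922]'
```

```text
clock: 15.55
eef_pos: [0.5271, 0.0671, 0.2897]
contact_force: [-3.9, -5.0, -3.8]
grip_width: 0.0224
gripper_force: 61.1
closed scene 580 [ -0.85270217 114.23099089] [-167.60890305  113.20465844  169.33432668] ang 223.64762309712756 r 92.3892326569104
closed top 1022 [ -2.30114483 114.6201843 ] [ 57.55915426 100.79746161 153.86022515] ang 222.85967374588512 r 93.17750492000862
open scene 488 [-24.65749354 197.41475968] [-90.16382604  94.51715569 131.57117182] ang 167.91240118005308 r 92.71307366255607
open top 155 [-24.7367163  197.78142074] [ 17.36923475 103.1666472  131.93452856] ang 167.7014363660226 r 92.86795082582022
delta mm tool [-0.4489 -0.1185 -2.4707] R [[-0.9980648832422321, -0.062153330531520175, -0.0018580480374351125], [-0.062150621108269334, 0.9980656810784668, -0.0014820759873947263], [0.001946569938676514, -0.0013637291577396436, -0.9999971755501403]] F [-3.2724 -4.9772 -4.2332] yaw ydeg 93.56342362655957 w 0.022239699197060196 61.07269048690796 t 15.65
```

Run:
```python
from h import *
y=np.deg2rad(3.55);R=np.array([[np.cos(y),-np.sin(y),0],[np.sin(y),np.cos(y),0],[0,0,1]]);o=np.array([.5525,.0005,0])
np.set_printoptions(precision=0,suppress=True,linewidth=220)
for n in("scene","scene3","top","top3"):
    f=np.load(n+".npz");L=((f["P"].reshape(-1,3)-o)@R)*1e3
    print(n)
    for a in range(-90,80,10):
        q=L[(L[:,0]>=a)&(L[:,0]<a+10)&(L[:,1]>24)&(L[:,1]<110)&(L[:,2]>120)&(L[:,2]<275)]
        if len(q):print(a+5,len(q),np.percentile(q[:,2],[10,30,50,70,90,97]))
im=np.load("scene3.npz")["im"]
cv2.imwrite("pics/s3.png",cv2.resize(im[100:180,180:260,::-1],(600,600),interpolation=cv2.INTER_CUBIC))
```

```text
scene
-85 20 [158. 164. 172. 175. 176. 177.]
-75 6 [162. 165. 169. 170. 171. 171.]
-65 14 [122. 123. 128. 137. 153. 154.]
-55 94 [125. 132. 138. 143. 146. 149.]
-45 93 [146. 149. 152. 155. 160. 161.]
-35 75 [155. 159. 161. 163. 165. 168.]
-25 70 [163. 164. 167. 169. 172. 173.]
-15 71 [164. 169. 170. 172. 174. 175.]
-5 70 [126. 168. 172. 173. 175. 176.]
5 68 [126. 169. 170. 172. 174. 176.]
15 46 [133. 168. 170. 171. 172. 173.]
25 35 [162. 165. 166. 168. 169. 170.]
35 33 [161. 163. 164. 169. 175. 176.]
45 16 [171. 175. 178. 181. 183. 183.]
55 26 [175. 180. 182. 183. 185. 188.]
65 56 [177. 180. 181. 183. 186. 187.]
scene3
-65 52 [238. 239. 241. 242. 245. 247.]
-55 84 [242. 245. 247. 249. 251. 253.]
-45 72 [247. 250. 252. 253. 255. 256.]
-35 110 [128. 137. 253. 255. 258. 264.]
-25 104 [133. 141. 149. 256. 258. 259.]
-15 95 [127. 144. 152. 254. 257. 257.]
-5 85 [125. 130. 151. 158. 253. 255.]
5 78 [125. 131. 149. 155. 250. 250.]
15 51 [131. 136. 144. 150. 242. 245.]
25 34 [134. 141. 146. 214. 233. 235.]
35 34 [193. 197. 200. 203. 209. 212.]
45 5 [194. 195. 195. 196. 199. 200.]
55 20 [176.
[... 568 characters left out ...]
69. 170.]
35 64 [160. 162. 164. 167. 172. 173.]
45 24 [175. 178. 180. 181. 183. 184.]
55 46 [180. 182. 183. 184. 187. 188.]
65 112 [180. 181. 183. 184. 187. 188.]
75 2 [178. 179. 179. 180. 181. 181.]
top3
-65 24 [238. 241. 242. 243. 244. 245.]
-55 32 [244. 246. 248. 249. 251. 252.]
-45 29 [251. 251. 252. 253. 254. 255.]
-35 18 [254. 255. 255. 256. 256. 256.]
-5 12 [249. 250. 252. 252. 253. 254.]
5 28 [126. 245. 247. 248. 251. 252.]
15 18 [237. 239. 241. 242. 243. 246.]
25 23 [219. 225. 230. 232. 236. 236.]
35 13 [197. 199. 199. 200. 213. 216.]
45 11 [195. 196. 197. 197. 197. 198.]
55 14 [183. 191. 193. 194. 196. 196.]
65 24 [181. 184. 185. 186. 192. 194.]
75 1 [181. 181. 181. 181. 181. 181.]
```

View pics/s3.png

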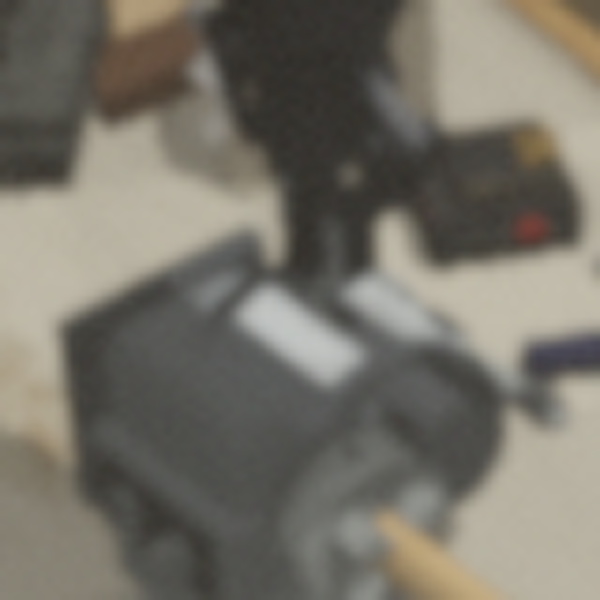

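The crop shows the guard's panels (300,335) under the fingers (330,260), and the fitted guard angle is only ≈56°. I'll check for creep by waiting 1 s, then measure again.

```bash
cat > ang.py <<'E'
from h import *
from scipy.optimize import least_squares
y=np.deg2rad(3.55);R=np.array([[np.cos(y),-np.sin(y),0],[np.sin(y),np.cos(y),0],[0,0,1]]);o=np.array([.5525,.0005,0])
# guard angle: one unknown, arc points on its upper outer face, radius 58
def ang(Ps,th0=56):
    th=th0
    c=lambda t:np.array([66+91.2*np.cos(np.radians(223.67-t)),178+91.2*np.sin(np.radians(223.67-t))])
    for it in range(8):
        Q=[]
        for P in Ps:
            L=(P.reshape(-1,3)-o)@R*1e3; L=L[(L[:,1]>27)&(L[:,1]<107)]; v=L[:,[0,2]]-c(th)
            a=np.degrees(np.arctan2(v[:,1],v[:,0])); r=np.hypot(*v.T)
            Q.append(L[(abs(r-58)<5)&(a>150-th-60)&(a<170-th)&((L[:,1]<300))][:,[0,2]])
        q=np.vstack(Q)
        th=least_squares(lambda t:np.hypot(*(q-c(t[0])).T)-58,[th],loss="soft_l1",f_scale=1.5).x[0]
    return th,len(q)
if __name__=="__main__":
    for n in("scene","top"):
        P=np.load(n+".npz")["P"];print("closed",n,ang([P],0),"prev",ang([np.load(n+"3.npz")["P"]]))
        print("now",n,ang([cloud(n)[2]]))
E
python3 -m creep '[0,0,0,0,0,0,0.1, 0,0,0,0,0,0,0.1, 0,0,0,0,0,0,0.1, 0,0,0,0,0,0,0.1, 0,0,0,0,0,0,0.1, 0,0,0,0,0,0,0.1, 0,0,0,0,0,0,0.1, 0,0,0,0,0,0,0.1, 0,0,0,0,0,0,0.1, 0,0,0,0,0,0,0.1]'|grep -v rot; python3 ang.py
```

```text
clock: 16.65
eef_pos: [0.5271, 0.0671, 0.2897]
contact_force: [-4.0, -4.4, -3.5]
grip_width: 0.0222
gripper_force: 61.1
closed scene (np.float64(0.310813755499474), 382) prev (np.float64(56.389742375587936), 229)
now scene (np.float64(56.15370946396707), 229)
closed top (np.float64(0.9449542000049287), 642) prev (np.float64(56.17648750997157), 83)
now top (np.float64(56.36665881569271), 82)
```

No creep; the guard stands at ≈56°. I'll add 4° along the arc, slowly, and measure again.

```bash
python3 -m creep '[0,0,0,-1,0,-0.8,0.1, 0,0,0,-1,0,-0.8,0.1, 0,0,0,-1,0,-0.8,0.1, 0,0,0,-1,0,-0.8,0.1, 0,0,0,-1,0,-0.8,0.1, 0,0,0,-1,0,-0.8,0.1, 0,0,0,-1,0,-0.7,0.1, 0,0,0,-1.2,0,-0.7,0.1, 0,0,0,0,0,0,0.1, 0,0,0,0,0,0,0.1]'|grep -v rot; python3 ang.py|grep now
```

```text
clock: 17.75
eef_pos: [0.5366, 0.0678, 0.2948]
contact_force: [9.1, -4.3, -22.1]
grip_width: 0.0217
gripper_force: 60.3
now scene (np.float64(59.51837749894689), 215)
now top (np.float64(59.80736173746127), 93)
```

Camera says ≈59.7°, but the arm's own travel suggests more, so I'll settle it with an independent feature: the angles of the bright window's edges about the guard's arc.

Run:
```python
from h import *
from ang import *
def win(im,P,th,lab):
    t=np.radians(223.67-th);c=np.array([66+91.2*np.cos(t),178+91.2*np.sin(t)])
    L=((P.reshape(-1,3)-o)@R*1e3).reshape(P.shape); v=L[...,[0,2]]-c
    a=np.degrees(np.arctan2(v[...,1],v[...,0])); r=np.hypot(v[...,0],v[...,1])
    m=(abs(r-58)<6)&(L[...,1]>20)&(L[...,1]<113)&(a>20)&(a<185)
    b=m&(im.min(2)>120)
    h=lambda q:dict((int(k)*5,int(n)) for k,n in zip(*np.unique((a[q]//5),return_counts=True)))
    print(lab,"th",round(th,1),"bright arc",h(b));print("   all arc",h(m), "y",np.percentile(L[b][:,1],[2,98]).round())
for n in("scene","top"):
    f=np.load(n+".npz");win(f["im"],f["P"],0,n)
    im,d,P=cloud(n);np.savez(n+"4.npz",im=im,P=P);win(im,P,59.7,n); win(im,P,64,n)
    g=cv2.resize(im[100:220,150:310,::-1],(800,600),interpolation=cv2.INTER_CUBIC)
    cv2.imwrite(f"pics/{n}4.png",g)
s=manip.read_state();print(s["contact_force"],s["wrist_torque"],s["clock"])
```

```text
scene th 0 bright arc {45: 1, 55: 1, 60: 1, 65: 8, 70: 16, 75: 17, 80: 21, 85: 19, 90: 16, 95: 26, 100: 25, 105: 24, 110: 25, 115: 27, 120: 23, 125: 24, 130: 20, 155: 6, 160: 10, 165: 7}
   all arc {45: 2, 50: 8, 55: 19, 60: 13, 65: 16, 70: 23, 75: 19, 80: 27, 85: 26, 90: 20, 95: 34, 100: 32, 105: 30, 110: 32, 115: 34, 120: 29, 125: 32, 130: 34, 135: 30, 140: 31, 145: 34, 150: 23, 155: 19, 160: 18, 165: 17, 170: 20, 175: 12} y [ 33. 101.]
scene th 59.7 bright arc {30: 1, 35: 2, 40: 2, 45: 1, 50: 5, 55: 9, 60: 10, 65: 10, 70: 7, 75: 4, 85: 2, 90: 19, 95: 24, 100: 24, 105: 25, 110: 26, 115: 4}
   all arc {20: 2, 25: 2, 30: 2, 35: 3, 40: 4, 45: 2, 50: 6, 55: 11, 60: 12, 65: 13, 70: 12, 75: 23, 80: 20, 85: 24, 90: 28, 95: 32, 100: 34, 105: 30, 110: 35, 115: 36, 120: 36, 125: 37, 130: 25} y [32. 99.]
scene th 64 bright arc {25: 1, 30: 2, 50: 1, 55: 1, 60: 2, 65: 4, 70: 2, 75: 4, 90: 3, 95: 11, 100: 16, 105: 13, 110: 11, 115: 21, 120: 4}
   all arc {25: 1, 30: 2, 50: 1, 55: 1, 60: 2, 65: 4, 70: 2, 75: 7, 80: 6, 85: 6, 90: 11, 95: 15, 100: 21, 105: 17, 110: 14, 115: 29, 120: 29, 125: 27, 13
[... 381 characters left out ...]
16, 165: 15, 170: 11, 175: 2} y [36. 99.]
top th 59.7 bright arc {20: 1, 25: 1, 30: 2, 35: 4, 40: 3, 45: 5, 50: 4, 55: 3, 90: 3, 95: 10, 100: 10, 105: 9, 110: 8, 115: 2, 120: 2}
   all arc {20: 1, 25: 4, 30: 5, 35: 8, 40: 7, 45: 9, 50: 8, 55: 9, 60: 4, 90: 10, 95: 17, 100: 16, 105: 17, 110: 16, 115: 16, 120: 18, 125: 15, 130: 17} y [24. 43.]
top th 64 bright arc {30: 3, 40: 2, 50: 1, 55: 1, 95: 2, 100: 7, 105: 7, 110: 6, 115: 7, 120: 2, 125: 2}
   all arc {20: 3, 25: 1, 30: 4, 40: 2, 45: 1, 50: 1, 55: 2, 90: 1, 95: 8, 100: 11, 105: 13, 110: 12, 115: 14, 120: 15, 125: 14, 130: 13, 135: 21, 140: 1} y [24. 43.]
[  9.05507404  -4.37615735 -20.84709634] [-0.61300495 -1.84139412 -0.4944633 ] 17.95
```

View pics/top4.png

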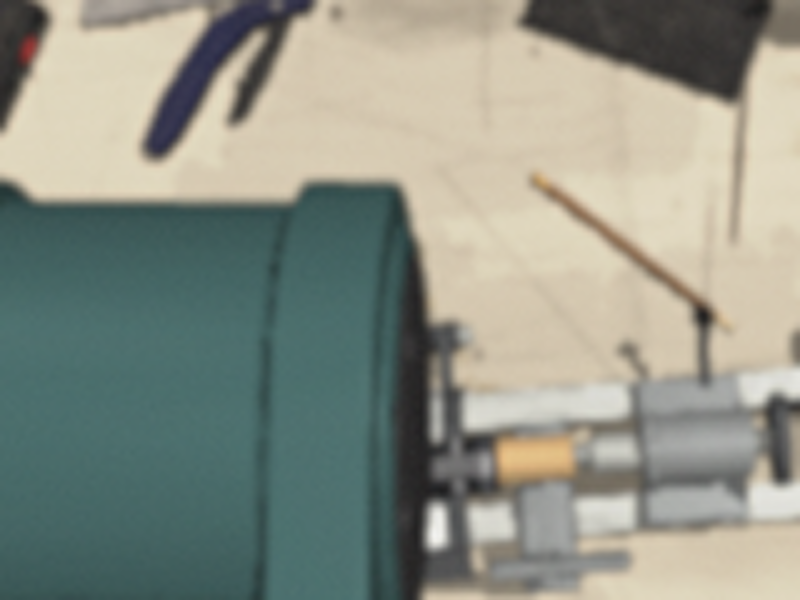

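The window's rear edge turned from ≈133.5° to ≈74.5° (≈59°), which agrees with the arc fit. The top view shows the tailstock (690,440) snug on the blank (540,455). I'll ease the radial strain, nudge slightly along the arc, hold, and check again.

```bash
python3 -m creep '[0,0,0,-1,0,0.5,0.1, 0,0,0,-0.9,0,0.5,0.1, 0,0,0,0,0,0,0.1, 0,0,0,0,0,0,0.1, 0,0,0,0,0,0,0.1]'|grep -v rot; python3 ang.py|grep now; python3 -m creep '[0,0,0,0,0,0,0.1, 0,0,0,0,0,0,0.1, 0,0,0,0,0,0,0.1, 0,0,0,0,0,0,0.1, 0,0,0,0,0,0,0.1, 0,0,0,0,0,0,0.1, 0,0,0,0,0,0,0.1, 0,0,0,0,0,0,0.1, 0,0,0,0,0,0,0.1, 0,0,0,0,0,0,0.1]'|grep -v rot; python3 ang.py|grep now
```

```text
clock: 18.45
eef_pos: [0.5374, 0.0678, 0.295]
contact_force: [-2.4, -5.0, -5.8]
grip_width: 0.0212
gripper_force: 60.2
now scene (np.float64(59.90508216593627), 226)
now top (np.float64(59.99132794220524), 91)
clock: 19.55
eef_pos: [0.5375, 0.0678, 0.295]
contact_force: [-3.6, -5.1, -3.9]
grip_width: 0.0212
gripper_force: 60.2
now scene (np.float64(59.74733671971957), 221)
now top (np.float64(59.98269329672113), 89)
```

The guard is steady at ≈60° for over a second with only the spring load left, so I'm handing in.

```bash
python3 -c "
from plant import manip
print(manip.close_job())"
```

```text
the job is handed in; nothing more can be done
None
```

I handed the job in at 19.8 s: the tailstock stands against the blank, pushed to a dead stop at 29 N. The fingers hold the guard's knob at about 60° by camera (59.7–60.0°, steady for over a second). The ball slipped about 10 mm in the fingers during the lift, so I judged the angle from the camera, not the arm's travel, and the ball probably sits near the pads' edge; nothing lying round the lathe was handled.

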